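# Tipped tape roll off the bench carousel onto its spindle

### The arm

A 6-joint arm with a two-finger parallel gripper is mounted at the origin on the work surface. World frame = base frame: x ahead of the robot, y to its left, z up, the work surface at z = 0. Lengths are in mm, angles in rad, forces in N, time in s.
With the tool pointing down it reaches from about 275 to 825 mm from the base axis. Payload 5.2 kg.
Tool frame: the origin (TCP) lies at the very end of the fingers, on their centre line; the grasp point (between the pads) lies 19 mm behind it; z points along the fingers, y is the line along which they close (so a half turn about z gives the same grasp; the last joint's range is limited). The gripper opens to 93 mm and grips with 3 to 60 N. Pads are 15 mm wide; open, the fingers measure 128 mm over their backs; the gripper's body (75 mm by 188 mm) begins 65 mm behind the grasp point.
Start: joints at [1.01, 0.259, 1.535, -0, 1.348, -0.203], TCP at [192.596, 515.181, 218.653] pointing down, gripper open.
Joint ranges: [-3.14, 3.14], [-0.91, 2.08], [0.19, 2.58], [-1.22, 4.36], [0.22, 2.71], [-3.12, 3.12]. Speed limits (rad/s): [2.57, 2.57, 3.14, 3.14, 3.14, 3.14].

### API

Orientations are given as [roll, pitch, yaw] about the fixed x, y, z axes, in that order (R = Rz(yaw) Ry(pitch) Rx(roll)).
In Python, from bench import robot gives the robot as it stands. The module is installed in compiled form; this text tells all that it offers. Calls block until the motion is done:
- robot.move_ptp(position, orientation): joint-space move of the TCP to a pose.
- robot.move_linear(position, ori=None, speed=150, f_stop=None): straight line of the TCP; ori=None keeps the orientation; speed is the mean speed in mm/s. With f_stop (N) it stops when the force on the tool has changed by that much, and returns True; else False.
- robot.move_j(angles): joint-space move.
- robot.move_gripper(opening): opening from 0.0 (shut) to 1.0 (fully open); the grip force is fixed at half the most; returns when the fingers have stopped.
- robot.sleep(seconds).
- robot.inverse_kinematics(position, orientation): joint angles nearest the present ones, or None.
- robot.get_image(name): name is "side" or "top" or "wrist"; returns a dict with "img" (400x640x3 uint8, blue, green, red), "fovy" (degrees; the focal length in pixels is half the picture's height over the tangent of half this angle, whatever the lens; pixels are square), "cx", "cy" (the principal point, pixels), "k1" (the pictures are not rectified: a ray, as slopes to the right and down, at radius r is drawn at 1 + k1 r^2 times it, then the intrinsics apply), "eye" and "orientation" of the camera in the world. Camera axes: x right, y down, z forward; pixel columns grow to the right and rows downward; lengths in mm; the calibration is good to about 2 mm. A picture is of the moment at which its call begins. There is no depth.
A pose or a line that the arm cannot do raises robot.MotionError and nothing moves.
- robot.hand_in(): hands the job in; it is judged then, once.
Readings, each from a call of its own:
- robot.current_t(): time.
- robot.current_qpos(): joint angles.
- robot.current_joint_vel(): joint speeds.
- robot.current_joint_efforts(): joint torques, N m.
- robot.current_tcp_pos(): TCP position.
- robot.current_eef_rot(): TCP orientation.
- robot.current_contact_force(): force on the tool from outside, world axes, zero at the start.
- robot.current_ft_torque(): the same for the moment, N m.
- robot.current_gripper_width(): opening from 0.0 (shut) to 1.0 (fully open).
- robot.current_finger_force(): force on a finger pad.
Only numpy, scipy, OpenCV 4.12 (cv2) and the standard library are available. Lean on these libraries where they do the work, as an engineer would, in place of code of your own. Each camera call takes 0.05 s, during which the arm holds its last target. There are 200 camera calls.

### The job

The wide amber tape roll has tipped over on the free-turning carousel. Lift it off, turn it upright and ease it, without forcing, all the way down over the upright spindle of the blue tape stand (either end up), then let go. Keep the two wash bottles and the jar standing on the carousel, and leave the other things on the bench where they are.

Things in the scene. Friction and masses are not known exactly. Their poses are not given: they have to be found in the camera images.
- roll: the wide amber tape roll (about 0.11 to 0.22 kg): a rigid tube 100 mm long, 54 mm outside diameter, 38 mm through bore, lying on its side on the carousel. Origin at its middle, on the bore axis; own x runs along the bore axis (both ends alike).
- carousel: grey turntable, 320 mm diameter, top face 40 mm above the bench. Origin at bench level on its axis, z up. Turns freely, no stops, light viscous drag: any off-axis push turns it. Own x points at the roll, lying across it 70 mm from the axis between two white ribs 3 mm high; blue hub button 24 mm wide, 30 mm above the top face. Bottles and jar stand on the other half, 100 to 115 mm from the axis.
- stand: tape stand, does not move: blue round foot 110 mm in diameter and 20 mm thick with an upright aluminium spindle 36 mm in diameter in its centre (1 mm play all round in the bore), its top edge chamfered 1.5 mm. Origin on the spindle axis at bench level, z up. Fully home, the roll's lower end rests on the foot and its middle is 70 mm above the bench.
- spindle_top (a point): centre of the flat top of the spindle, 109 mm above the bench.
- bottle_red: white wash bottle, 58 mm diameter, 139 mm to the top of its red cap, red bent spout up to 183 mm; stands loose on the carousel. Origin at the centre of its underside, z up.
- bottle_white: the same bottle with a grey cap and spout; stands loose on the carousel. Origin at the centre of its underside, z up.
- jar: amber glass jar with blue cap, 44 mm diameter, 60 mm high; stands loose on the carousel. Origin at the centre of its underside, z up.
- carton: white carton 80 x 110 x 60 mm on the bench beyond the carousel and the stand. Origin at the centre of its underside.
- flat_roll: narrow amber tape ring, 100 mm diameter, 25 mm high, lying flat on the bench at the left near the robot. Origin at the centre of its underside.
- screwdriver: blue-handled screwdriver 160 mm long, lying on the bench at the right near the robot. Origin within it, own x along it.

How it is judged (in metres and radians):
On the way, in this order (a step that is already met when the one before it is completed fails the run):
1. the roll is lifted clear of the carousel (height (world z) of roll above 0.11 m and contact force between roll and carousel below 0.05 N), for 0.2 s.
2. the roll is upright and threaded on the spindle, by at least 10 mm (angle between the x axis of roll and the z axis of stand, either way round below 0.12 rad and horizontal distance between roll and stand below 0.006 m and height (world z) of roll below 0.149 m), for 0.1 s.
At the end, for the whole second after the job is handed in: Roll upright (0.06 rad) round the spindle (axes within 5 mm), down on the foot (middle 66-73 mm above the bench), at rest; bottles and jar upright (0.15 rad) on the carousel, within 150 mm of its axis; carton, flat roll, screwdriver within 40 mm of their starts (angle between the x axis of roll and the z axis of stand, either way round below 0.06 rad and horizontal distance between roll and stand below 0.005 m and height (world z) of roll between 0.066 and 0.073 m and linear speed of roll below 0.03 m/s and angle between each of bottle_red, bottle_white, jar's own z axis and vertical below 0.15 rad and horizontal distance between each of bottle_red, bottle_white, jar and carousel below 0.15 m and height (world z) of each of bottle_red, bottle_white, jar above 0.035 m and distance of each of carton, flat_roll, screwdriver from where it was at the start of the episode below 0.04 m); the robot touches nothing.
It fails at once if a bottle or the jar on the carousel is tipped over (more than 0.5 rad) (angle between any of bottle_red, bottle_white, jar's own z axis and vertical above 0.5 rad).
It fails at once if the roll is forced: more than 40 N between it and the stand (contact force between roll and stand above 40 N).
It also fails if it takes over 58 s, if anything falls off the work surface, if the arm or the gripper's body presses on something with over 40 N, if the wrist force passes 120 N, or if a joint passes its speed limit or range.

## Working session

There is one attempt and no reset: what is moved stays moved. The work goes in short steps, each a Python script; the robot and the scene stay as the last script left them, time stands still between calls to the robot, and variables do not carry over. Pictures are saved under pics/ and viewed, at most 10 in all, crops included, and the job is handed in when it is done.

```bash
mkdir -p pics
cat > h.py <<'E'
import numpy as np, cv2, json
from scipy.spatial.transform import Rotation as R
from bench import robot
def snap(name,fn):
    d=robot.get_image(name); cv2.imwrite(f'pics/{fn}.png',d['img'])
    json.dump({k:(np.asarray(v).tolist()) for k,v in d.items() if k!='img'},open(f'pics/{fn}.json','w')); return d
def ray(d,u,v):
    f=200/np.tan(np.radians(d['fovy'])/2)
    K=np.array([[f,0,d['cx']],[0,f,d['cy']],[0,0,1.]])
    p=np.array([(u-d['cx'])/f,(v-d['cy'])/f]); q=p.copy()
    for _ in range(30): q=p/(1+d['k1']*(q@q))
    o=np.asarray(d['orientation']); M=R.from_euler('xyz',o).as_matrix() if o.shape==(3,) else o
    return np.array(d['eye']),M@np.r_[q,1]
def atz(d,u,v,z):
    e,r=ray(d,u,v); return e+r*(z-e[2])/r[2]
def proj(d,P):
    o=np.asarray(d['orientation']); M=R.from_euler('xyz',o).as_matrix() if o.shape==(3,) else o
    c=M.T@(np.array(P)-d['eye']); s=c[:2]/c[2]; f=200/np.tan(np.radians(d['fovy'])/2)
    return f*s*(1+d['k1']*(s@s))+[d['cx'],d['cy']]
def load(fn): return json.load(open(f'pics/{fn}.json'))
E
python3 - <<'E'
from h import *
a=snap('top','top1'); snap('side','side1')
for n in('top1','side1'): print(load(n))
print(robot.current_eef_rot())
E
```

```text
{'fovy': 42.27325845300673, 'cx': 317.490709508621, 'cy': 215.6271562111266, 'k1': 0.019233830375045433, 'eye': [337.6991287704137, -24.71001858227538, 1500.2557057952718], 'orientation': [-2.9899388913766516, 0.016683517604995535, -1.5772524602017106]}
{'fovy': 45.81667213659821, 'cx': 315.76740262721285, 'cy': 196.50893871613698, 'k1': 0.005631075954094325, 'eye': [-298.27557513352053, -901.9049133544544, 1141.6717875562529], 'orientation': [-2.284156070052347, 0.007669563678078584, -0.7753724906190409]}
[-3.14001906e+00 -3.50089456e-04  2.78381833e+00]
```

View pics/top1.png

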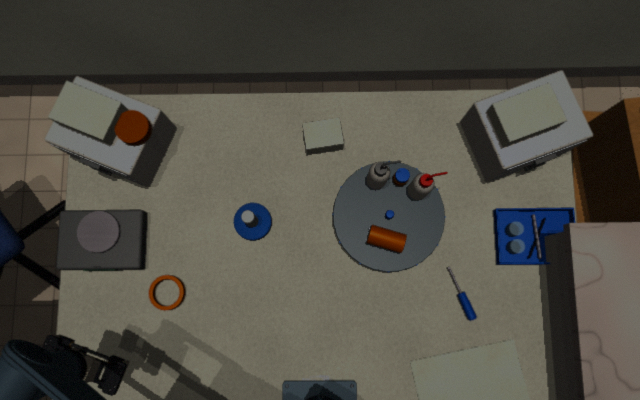

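View pics/side1.png

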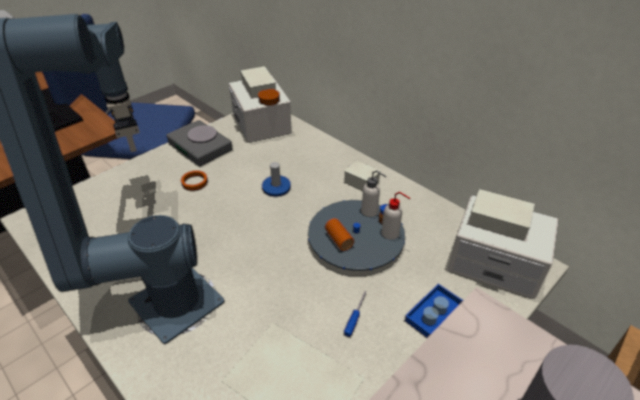

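The top view shows the carousel at about (389,216), the roll from (367,234) to (406,242), and the stand foot near (253,222). I'll enlarge both areas.

Run:
```python
from h import *
a=cv2.imread('pics/top1.png'); 
c1=cv2.resize(a[195:245,225:280],None,fx=7,fy=7,interpolation=cv2.INTER_CUBIC)
c2=cv2.resize(a[215:265,355:415],None,fx=7,fy=7,interpolation=cv2.INTER_CUBIC)
cv2.imwrite('pics/c1.png',np.clip(np.hstack([c1,c2])*1.6,0,255).astype('uint8'))
d=load('top1')
for n,u,v,z in[('car',389,216,40),('hub',389.5,214.5,70),('foot',252.5,221.5,20),('sptop',248,216,109),('rollA',367,236,67),('rollB',405,243,67),('carton',323,133,60),('flat',167,292,12)]: print(n,atz(d,u,v,z).round(1))
```

```text
car [ 558.1 -205.4   40. ]
hub [ 557.8 -203.2   70. ]
foot [548.6 186.8  20. ]
sptop [551.2 186.6 109. ]
rollA [ 498.4 -139.6   67. ]
rollB [ 478.  -244.2   67. ]
carton [799.  -19.6  60. ]
flat [348.7 429.7  12. ]
```

View pics/c1.png

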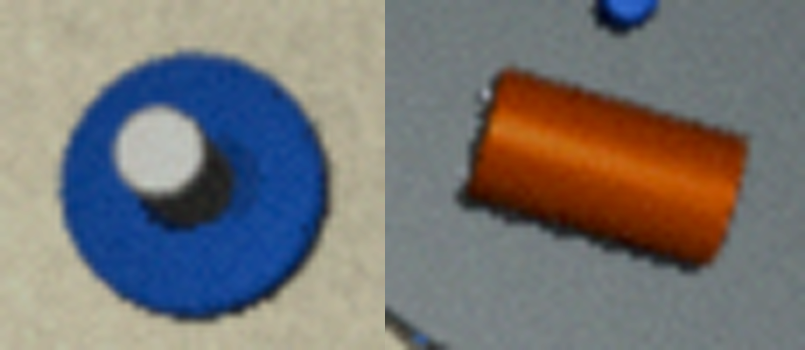

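```bash
cat >> h.py <<'E'
def pose(z,y):
    z=np.array(z,float);z/=np.linalg.norm(z);y=np.array(y,float);y-=z*(y@z);y/=np.linalg.norm(y)
    return R.from_matrix(np.c_[np.cross(y,z),y,z]).as_euler('xyz')
def pick_pose(c,a,off,phi,s):   # c roll centre, a unit axis toward the end that will be up
    a=np.array([a[0],a[1],0.])/np.hypot(a[0],a[1]); z=-np.sin(phi)*a-np.cos(phi)*np.array([0,0,1.])
    y=s*np.cross([0,0,1.],a); g=np.array(c)+off*a
    return g+19*z/np.linalg.norm(z),pose(z,y),z
def place_pose(p,zmid,az,off,phi,s): # az: heading of tool z
    h=np.array([np.cos(az),np.sin(az),0]); z=np.cos(phi)*h-np.sin(phi)*np.array([0,0,1.])
    # up = a ; pick: y=s*(zhat x a), with zhat->-(...)  rotation maps a->up, horizontal perpendicular
    y=s*np.cross(-h,[0,0,1.])   # zhat at pick corresponds to -h at placing
    return np.array([p[0],p[1],zmid+off])+19*z,pose(z,y),z
E
python3 - <<'E'
from h import *
d=load('top1')
f=lambda u,v,z:atz(d,u,v,z).round(1)
print('sp',f(247.9,216.4,109),'foot',f(252.86,221.4,20),'roll',f(386.9,239,80))
A=np.array([-20.4,-104.6]);c=[490,-190,67]
for phi in np.radians([20,30,40]):
  for sa in(1,-1):
    for s in(1,-1):
      p,o,_=pick_pose(c,sa*A,15,phi,s); q=robot.inverse_kinematics(p,o); q2=robot.inverse_kinematics(p+[0,0,120],o)
      for az in np.radians([-60,-30,0,19,40,70]):
        P,O,_=place_pose([550,187],70,az,15,phi,s); Q=robot.inverse_kinematics(P,O); Q2=robot.inverse_kinematics(P+[0,0,100],O)
        if q is not None and q2 is not None and Q is not None and Q2 is not None: print(np.degrees(phi).round(),sa,s,np.degrees(az).round(),np.round(q,2),np.round(Q,2))
for yaw in np.radians([0,90,180,-90]):
  for p in([500,187,330],[520,-200,330]): 
    q=robot.inverse_kinematics(p,[np.pi,0,yaw]);print(yaw,p,None if q is None else np.round(q,2))
robot.move_ptp([480,187,330],[np.pi,0,np.pi/2]); print(robot.current_t())
x=snap('wrist','w1');print(x['eye'],x['orientation'],proj(x,[551,187,109]))
E
```

```text
sp [550.1 186.8 109. ] foot [548.9 185.8  20. ] roll [ 488.2 -193.    80. ]
20.0 1 1 0.0 [-0.8   0.48  1.73  0.31  1.16 -0.77] [0.31 0.71 2.48 3.44 1.26 1.59]
20.0 1 1 19.0 [-0.8   0.48  1.73  0.31  1.16 -0.77] [-0.13  0.75  2.57  2.7   1.39  1.49]
20.0 1 1 40.0 [-0.8   0.48  1.73  0.31  1.16 -0.77] [-0.45  0.7   2.45  1.99  1.23  1.56]
20.0 1 1 70.0 [-0.8   0.48  1.73  0.31  1.16 -0.77] [-0.51  0.72  2.07  1.3   1.3   1.93]
20.0 1 -1 0.0 [-0.8   0.48  1.73  0.31  1.16  2.37] [ 0.31  0.71  2.48  3.44  1.26 -1.56]
20.0 1 -1 19.0 [-0.8   0.48  1.73  0.31  1.16  2.37] [-0.13  0.75  2.57  2.7   1.39 -1.65]
20.0 1 -1 40.0 [-0.8   0.48  1.73  0.31  1.16  2.37] [-0.45  0.7   2.45  1.99  1.23 -1.59]
20.0 1 -1 70.0 [-0.8   0.48  1.73  0.31  1.16  2.37] [-0.51  0.72  2.07  1.3   1.3  -1.21]
20.0 -1 -1 0.0 [-0.33  0.42  1.84 -0.45  0.89  0.15] [ 0.31  0.71  2.48  3.44  1.26 -1.56]
20.0 -1 -1 19.0 [-0.33  0.42  1.84 -0.45  0.89  0.15] [-0.13  0.75  2.57  2.7   1.39 -1.65]
20.0 -1 -1 40.0 [-0.33  0.42  1.84 -0.45  0.89  0.15] [-0.45  0.7   2.45  1.99  1.23 -1.59]
20.0 -1 -1 70.0 [-0.33  0.42  1.8
[... 3305 characters left out ...]
03  1.1   1.03 -0.84]
0.0 [500, 187, 330] [ 0.15  0.18  1.37 -0.    1.59  1.72]
0.0 [520, -200, 330] [-0.57  0.22  1.31 -0.    1.6   1.  ]
1.5707963267948966 [500, 187, 330] [ 0.15  0.18  1.37 -0.    1.59  0.15]
1.5707963267948966 [520, -200, 330] [-0.57  0.22  1.31  0.    1.6  -0.57]
3.141592653589793 [500, 187, 330] [ 0.15  0.18  1.37  0.    1.59 -1.42]
3.141592653589793 [520, -200, 330] [-0.57  0.22  1.31  0.    1.6  -2.14]
-1.5707963267948966 [500, 187, 330] [ 0.15  0.18  1.37  0.    1.59 -2.99]
-1.5707963267948966 [520, -200, 330] [-0.57  0.22  1.31 -0.    1.6   2.57]
1.75
[479.17092761 259.88903045 495.06319757] [2.87944318e+00 8.11239947e-04 1.33948115e-03] [380.30083458 171.52088164]
```

View pics/w1.png

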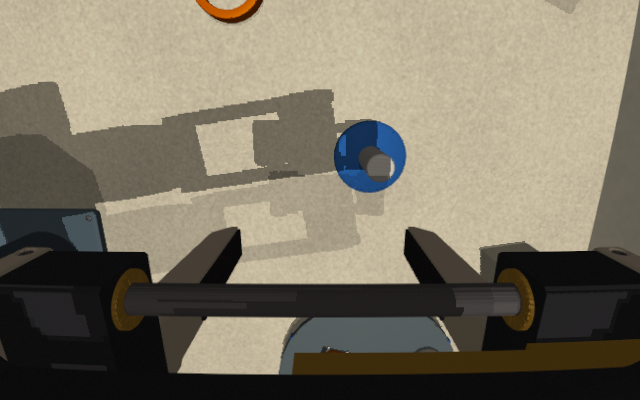

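The wrist view shows the spindle top at about (380,168) on the blue foot. I'll take the half-turned view as well, so the hand-eye offset cancels.

Run:
```python
from h import *
robot.move_ptp([480,187,330],[np.pi,0,-np.pi/2]); print(robot.current_t())
x=snap('wrist','w2');c=proj(x,[550.5,187,109]);print(x['fovy'],x['eye'],x['orientation'],c)
a=cv2.imread('pics/w1.png');b=x['img']
print(o2:=(int(c[0])-28,int(c[1])-30))
f=lambda i,u,v:cv2.resize(i[v:v+60,u:u+56],None,fx=7,fy=7,interpolation=cv2.INTER_CUBIC)
cv2.imwrite('pics/c2.png',np.hstack([f(a,352,140),f(b,*o2)]))
```

```text
4.45
64.76829271226113 [479.61586409 114.97856424 495.31254341] [ 2.87695633e+00 -1.82892644e-04  3.14110964e+00] [265.40113879 169.95266092]
(237, 139)
```

View pics/c2.png

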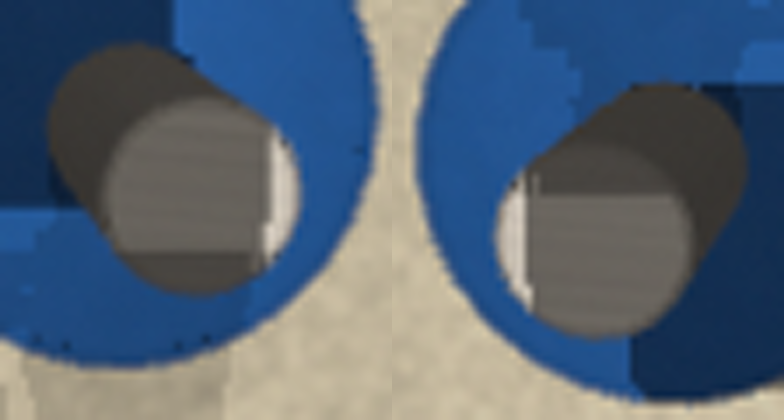

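Run:
```python
from h import *
p=[atz(load('top1'),247.9,216.4,108)]
json.dump(0,open('pics/x.json','w'))
d=robot.get_image('wrist')
w1=dict(load('w1')); w2=dict(load('w2'))
print(p[0],atz(w1,380.29,167.57,107.5),atz(w2,265.57,172.86,107.5))
# roll look, both ways, camera ahead
for k,yaw,y in((1,-np.pi/2,-130),(2,np.pi/2,-250)):
    robot.move_ptp([440,y,330],[np.pi,0,yaw]); x=snap('wrist',f'r{k}'); print(robot.current_t(),proj(x,[488,-191,67]))
a=cv2.imread('pics/r1.png');b=cv2.imread('pics/r2.png')
cv2.imwrite('pics/c3.png',np.hstack([a[:320,120:520],b[:320,120:520]]))
```

```text
[550.22601637 186.98695061 108.        ] [551.0270895 191.7114264 107.5      ] [550.7356789  190.97272686 107.5       ]
9.2083 [285.87503889 118.67452126]
12.075 [358.87504216 121.10270987]
```

View pics/c3.png

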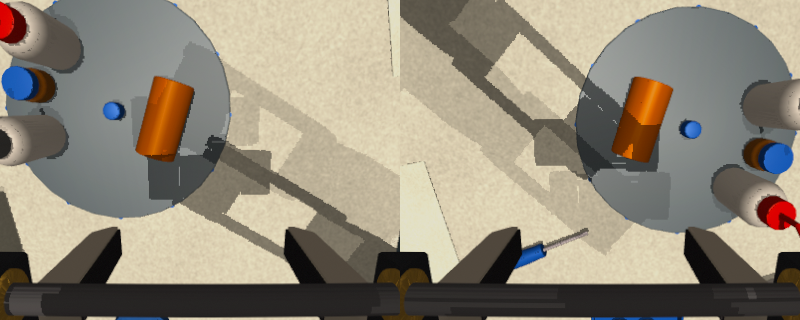

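The crops show the roll centred at about (285,118) in r1 and (362,118) in r2, with the hub beside it. I'll segment it for precise values.

Run:
```python
from h import *
for k in(1,2):
    d=load(f'r{k}'); im=cv2.imread(f'pics/r{k}.png'); h=cv2.cvtColor(im,cv2.COLOR_BGR2HSV)
    m=((h[...,0]<20)&(h[...,1]>180)&(h[...,2]>60)).astype('uint8'); m[:, :240]=0; m[:,400:]=0; m[200:]=0
    n,l,st,ce=cv2.connectedComponentsWithStats(m); i=1+st[1:,4].argmax(); m=(l==i).astype('uint8')
    r=cv2.minAreaRect(cv2.findContours(m,0,1)[0][0]); b=cv2.boxPoints(r)
    mids=sorted([((b[j]+b[(j+1)%4])/2,np.linalg.norm(b[j]-b[(j+1)%4])) for j in range(4)],key=lambda t:t[1])[:2]
    E=[atz(d,*t[0],67) for t in mids]; E.sort(key=lambda e:e[1]); v=E[1]-E[0]
    print(r,atz(d,*r[0],67).round(1),'len',np.linalg.norm(v),'dir',v/np.linalg.norm(v),'hub',atz(d,*((233,111) if k==1 else (410,129)),70).round(1))
```

```text
((283.58489990234375, 119.45282745361328), (41.208168029785156, 80.21855926513672), 15.945395469665527) [ 491.1 -190.    67. ] len 105.03406959051931 dir [0.30699185 0.95171214 0.        ] hub [ 556.8 -201.2   70. ]
((360.9499816894531, 119.15000915527344), (40.47715377807617, 81.90298461914062), 18.43494987487793) [ 490.7 -188.5   67. ] len 105.5949646699255 dir [0.29831026 0.95446896 0.        ] hub [ 556.  -200.9   70. ]
```

```bash
cat > par.py <<'E'
import numpy as np
C=[489,-188.5,67];A=[.19,.98];OFF=15;PHI=np.radians(30);S=-1;SP=[550.9,191.3];AZ=np.radians(-60)
E
python3 - <<'E'
from h import *; from par import *
p,o,z=pick_pose(C,A,OFF,PHI,S)
robot.move_gripper(.75); robot.move_ptp(p-120*z,o); print(robot.current_t())
print(robot.move_linear(p,speed=100,f_stop=8),robot.current_tcp_pos()-p)
robot.move_gripper(0); print('w',robot.current_gripper_width()*93,robot.current_finger_force())
robot.move_linear(p+[0,0,140],speed=120); print(robot.current_t(),robot.current_contact_force(),robot.current_ft_torque())
P,O,_=place_pose(SP,185,AZ,OFF,PHI,S)
robot.move_ptp(P,O); robot.sleep(.3); print(robot.current_t(),robot.current_tcp_pos()-P,robot.current_gripper_width()*93)
s=snap('side','s2');snap('top','t2');w=snap('wrist','w3')
u,v=proj(s,[SP[0],SP[1],150]).astype(int); t=cv2.imread('pics/t2.png'); u2,v2=proj(load('t2'),[*SP,150]).astype(int)
c=cv2.resize(s['img'][v-45:v+45,u-35:u+35],None,fx=6,fy=6,interpolation=cv2.INTER_CUBIC)
print(u,v); w=w['img'][:,120:500]; w=cv2.resize(w,(380,400)); w=cv2.copyMakeBorder(w,0,140,0,0,0)
cv2.imwrite('pics/c4.png',np.hstack([c,w]))
E
```

```text
13.6833
False [0.50947842 0.09676151 0.53693818]
w 54.39444174021717 29.309334155768738
16.7667 [-0.27998919 -0.6486116  -1.66924249] [0.29859953 0.04389758 0.02922129]
19.3833 [ 0.11420297 -0.31036467  0.0929969 ] 54.16053261257281
273 154
```

View pics/c4.png

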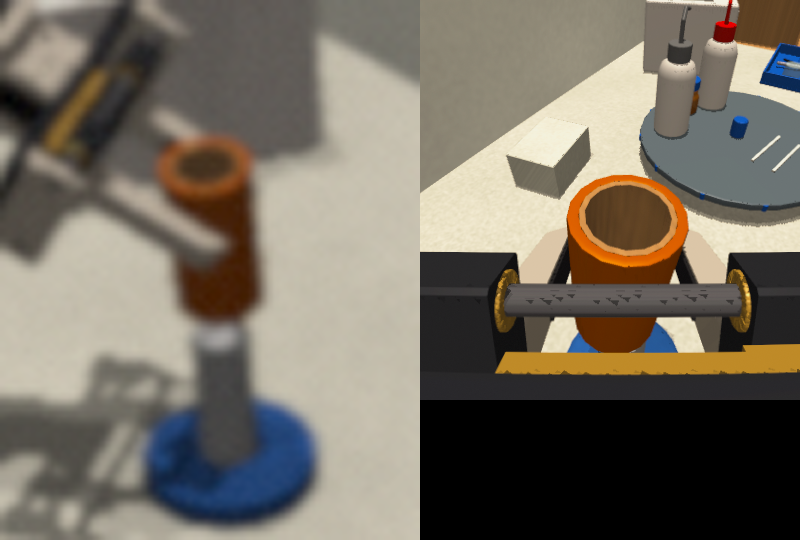

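The side crop shows the roll held above the spindle. Its axis leans from (206,166) to (221,300), while the spindle runs (224,340) to (229,450), so it drooped slightly in the pads. I'll measure the droop by fitting edges.

```bash
cat >> h.py <<'E'
from scipy.optimize import least_squares
def hull(d,c,ax,L,r):
    ax=ax/np.linalg.norm(ax);e=np.cross(ax,[1,0,0]);e/=np.linalg.norm(e);f=np.cross(ax,e)
    t=np.linspace(0,2*np.pi,60,endpoint=False)
    return np.array([proj(d,c+s*ax*L/2+r*(np.cos(k)*e+np.sin(k)*f)) for s in(-1,1) for k in t])
def width_at(h,v):  # left/right of the convex hull at row v
    p=cv2.convexHull(h.astype('float32'))[:,0]; xs=[]
    for i in range(len(p)):
        a,b=p[i],p[(i+1)%len(p)]
        if (a[1]-v)*(b[1]-v)<=0 and a[1]!=b[1]: xs.append(a[0]+(v-a[1])*(b[0]-a[0])/(b[1]-a[1]))
    return min(xs),max(xs)
E
cat > fit.py <<'E'
import sys
from h import *; from par import *
def edges(im,v,x0,x1):
    g=np.diff(cv2.GaussianBlur(im,(3,3),0).astype(float)[v,x0:x1],axis=0); s=np.abs(g).sum(1); i=s.argmax()
    w=s[max(0,i-2):i+3]; return x0+max(0,i-2)+(w*np.arange(len(w))).sum()/w.sum()+.5
def run(fn,zc,rows_r,rows_l,sprows,draw=False):
    d=load(fn); im=cv2.imread(f'pics/{fn}.png')
    sp=lambda p:hull(d,np.array([SP[0]+p[0],SP[1]+p[1],64.]),np.array([0,0,1.]),88,18)
    def e(h,v,k):
        x=width_at(h,v)[k]; return edges(im,v,int(x)-4,int(x)+6)-x
    h0=sp([0,0]); de=[(e(h0,v,0)+e(h0,v,1))/2 for v in sprows]; off=np.mean(de); print('spindle px offset',np.round(de,2))
    h=np.array([np.cos(AZ),np.sin(AZ),0]); hs=hull(d,np.array([*SP,zc]),np.array([0,0,1.]),100,27)
    R_=[(v,1,e(hs,v,1)) for v in rows_r]+[(v,0,e(hs,v,0)) for v in rows_l]
    obs=[(v,k,width_at(hs,v)[k]+r-off) for v,k,r in R_]
    print([(v,k,round(r-off,2)) for v,k,r in R_])
    def res(q): 
        H=hull(d,np.array([*SP,zc])+q[0]*h,np.array([0,0,1.])-q[1]*h,100,27); return [width_at(H,v)[k]-x for v,k,x in obs]
    q=least_squares(res,[0,0],x_scale=[1,.01],diff_step=1e-2,loss='soft_l1',f_scale=.5); print('shift along heading, droop:',q.x,'res',np.round(q.fun,2))
if __name__=='__main__':
    d=load('s2'); print(proj(d,[*SP,235]),proj(d,[*SP,135]),proj(d,[*SP,109]))
    run('s2',185,range(139,158,2),[155,157,152],[167,170,173,176])
E
python3 fit.py
```

```text
[271.78596431 134.69911742] [273.69581546 158.14352596] [274.16830764 163.94566294]
spindle px offset [-0.03  0.13  0.07  0.05]
[(139, 1, np.float64(-0.18)), (141, 1, np.float64(-0.26)), (143, 1, np.float64(-0.47)), (145, 1, np.float64(-0.51)), (147, 1, np.float64(-0.25)), (149, 1, np.float64(-0.3)), (151, 1, np.float64(-0.22)), (153, 1, np.float64(-0.19)), (155, 1, np.float64(-0.21)), (157, 1, np.float64(0.02)), (155, 0, np.float64(0.78)), (157, 0, np.float64(1.2)), (152, 0, np.float64(0.6))]
shift along heading, droop: [0. 0.] res [ 0.18  0.26  0.47  0.51  0.25  0.3   0.22  0.19  0.21 -0.02 -0.78 -1.2
 -0.6 ]
```

Run:
```python
from h import *; from par import *
d=load('w3'); t=np.linspace(0,2*np.pi,72)
h=np.array([np.cos(AZ),np.sin(AZ),0])
im=cv2.imread('pics/w3.png')
for droop in(0,.03):
  ax=np.array([0,0,1.])-droop*h; ax/=np.linalg.norm(ax); e=np.array([-h[1],h[0],0]); f=np.cross(ax,e)
  g=np.array([*SP,200])
  for s,L in((1,35),(-1,65)):
    for r in(27,):
      p=np.array([proj(d,g+s*L*ax+r*(np.cos(k)*e+np.sin(k)*f)) for k in t]); print(droop,s,r,p.min(0).round(1),p.max(0).round(1))
      if droop==0: cv2.polylines(im,[(p*16).astype(int)],True,(255,255,0),1,cv2.LINE_AA,4)
cv2.imwrite('pics/c5.png',cv2.resize(im[160:370,240:420],None,fx=2.8,fy=2.8,interpolation=cv2.INTER_CUBIC))
```

```text
0 1 27 [258.4 168.4] [385.  263.1]
0 -1 27 [280.9 275.2] [363.1 354.4]
0.03 1 27 [258.1 168.6] [385.3 266.7]
0.03 -1 27 [281.2 272.3] [362.9 351.5]
```

View pics/c5.png

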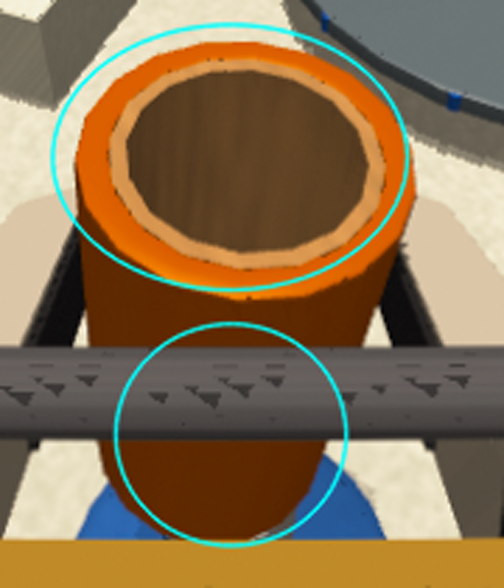

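The overlay shows the actual rim centred right of the prediction (245 against 230) and the bottom left of it (about 213 against 231). The roll is therefore tilted sideways in the grip. I'll fit its pose from the silhouette and correct the tool.

```bash
cat > wfit.py <<'E'
from h import *; from par import *
def basis(ori,):
    M=R.from_euler('xyz',ori).as_matrix(); return M
def fit(fn,tcp,ori,rows,nom_up,bot=None,x0=None):
    d=load(fn); im=cv2.imread(f'pics/{fn}.png'); hs=cv2.cvtColor(im,cv2.COLOR_BGR2HSV)
    m=((hs[...,0]<16)&(hs[...,1]>190)&(hs[...,2]>40)).astype('uint8'); m[:150]=0;m[:,:250]=0;m[:,410:]=0
    n,l,st,ce=cv2.connectedComponentsWithStats(m);top=st[1+st[1:,4].argmax(),1]
    M=basis(ori); z,y=M[:,2],M[:,1]; g=tcp-19*z
    obs=[(v,*(lambda w:(w.min(),w.max()+1))(np.where(m[v])[0])) for v in rows]; print('top',top,obs)
    up0=nom_up; f=np.cross(y,up0)   # f: depth-like direction, normal to y and up
    def geo(q): 
        ax=up0+q[0]*y+q[1]*f; ax/=np.linalg.norm(ax); return g+q[2]*y-q[3]*ax,ax   # q3: centre below grasp point
    def res(q):
        c,ax=geo(q); H=hull(d,c,ax,100,27); r=[]
        for v,a,b in obs:
            try: w=width_at(H,v)
            except ValueError: w=(0,0)
            r+=[w[0]-a,w[1]-b]
        r.append(H[:,1].min()-top)
        if bot: r.append(H[:,1].max()-bot)
        r+= [q[2]/.5]  # pads centre the roll
        return r
    s=least_squares(res,[.01,.01,.1,15.],x_scale=[.02,.02,1,3],diff_step=1e-3,loss='soft_l1'); print('side,droop,lat,off',s.x.round(4),'res',np.round(s.fun,1))
    c,ax=geo(s.x); return s.x,c,ax
if __name__=='__main__':
    P,O=robot.current_tcp_pos(),robot.current_eef_rot()
    rows=[185,195,205,215,225,235,245,255,265,275,322,325,328,331]
    q,c,ax=fit('w3',P,O,rows,np.array([0,0,1.])); print(c,ax)
E
python3 wfit.py
```

```text
top 175 [(185, np.int64(287), np.int64(363)), (195, np.int64(276), np.int64(376)), (205, np.int64(270), np.int64(383)), (215, np.int64(267), np.int64(387)), (225, np.int64(267), np.int64(388)), (235, np.int64(268), np.int64(386)), (245, np.int64(268), np.int64(382)), (255, np.int64(269), np.int64(380)), (265, np.int64(270), np.int64(377)), (275, np.int64(272), np.int64(372)), (322, np.int64(277), np.int64(355)), (325, np.int64(277), np.int64(353)), (328, np.int64(278), np.int64(352)), (331, np.int64(280), np.int64(351))]
side,droop,lat,off [ 0.0733  0.0392  0.5573 19.3166] res [-0.2 -1.2 -0.7 -1.1 -1.  -0.1 -0.9  0.5 -1.1  1.5 -1.1  2.8 -0.1  3.5
 -0.1  1.5 -0.1  0.6 -1.1  1.6 -0.8 -0.2  0.   0.6  0.2  0.4 -0.3  0.1
 -0.1  1.1]
[552.05282285 190.96005617 180.80014707] [-0.0828099  -0.00267911  0.99656176]
```

```bash
cat > corr.py <<'E'
from wfit import *
def corrected(O,ax,off,zc,lat=0.):
    v=np.cross(ax,[0,0,1]); Rc=R.from_rotvec(v/np.linalg.norm(v)*np.arcsin(np.linalg.norm(v)))
    Mn=Rc*R.from_euler('xyz',O); N=Mn.as_matrix()
    return np.array([*SP,zc+off])-lat*N[:,1]+19*N[:,2],Mn.as_euler('xyz')
E
python3 - <<'E'
from corr import *
O=robot.current_eef_rot(); ax=np.array([-0.0828099,-0.00267911,0.99656176])
P,On=corrected(O,ax,19.3,178); robot.move_linear(P,On,speed=40); robot.sleep(.3)
p,o=robot.current_tcp_pos(),robot.current_eef_rot(); print(robot.current_t(),p-P,On)
w=snap('wrist','w4'); s=snap('side','s3')
rows=[185,195,205,215,225,235,245,255,265,275,322,325,328,331]
q,c,a=fit('w4',p,o,rows,np.array([0,0,1.]));print(c,a)
cc=lambda i,u,v,W,H,f:cv2.resize(i[v:v+H,u:u+W],None,fx=f,fy=f,interpolation=cv2.INTER_CUBIC)
cv2.imwrite('pics/c6.png',np.hstack([cc(s['img'],240,120,60,90,6),cc(w['img'],240,160,144,216,2.5)]))
E
```

```text
20.0833 [-0.2572105   0.00443679 -0.15759361] [ 3.00542825 -1.00376007 -0.93095744]
top 175 [(185, np.int64(287), np.int64(363)), (195, np.int64(276), np.int64(376)), (205, np.int64(270), np.int64(383)), (215, np.int64(267), np.int64(387)), (225, np.int64(267), np.int64(388)), (235, np.int64(268), np.int64(386)), (245, np.int64(268), np.int64(382)), (255, np.int64(269), np.int64(380)), (265, np.int64(270), np.int64(377)), (275, np.int64(272), np.int64(372)), (322, np.int64(277), np.int64(354)), (325, np.int64(277), np.int64(353)), (328, np.int64(278), np.int64(352)), (331, np.int64(279), np.int64(351))]
side,droop,lat,off [2.40000e-03 4.00000e-04 4.59200e-01 1.93343e+01] res [-0.3 -1.3 -0.7 -1.1 -1.  -0.1 -0.8  0.6 -1.   1.5 -1.1  2.8 -0.1  3.6
 -0.1  1.5 -0.1  0.5 -1.2  1.5 -1.1  0.6 -0.2  0.4 -0.   0.1  0.4 -0.2
 -0.2  0.9]
[550.2833837  191.09298899 177.83503844] [-2.23030904e-03 -8.63358418e-04  9.99997140e-01]
```

View pics/c6.png

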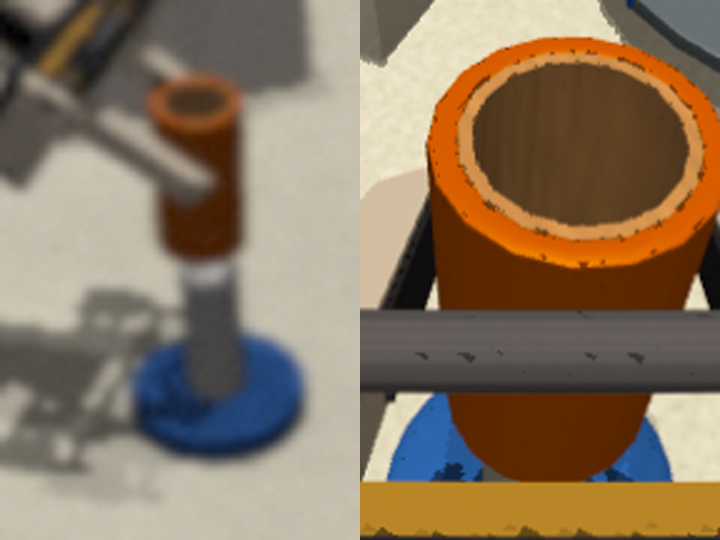

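The side crop shows the roll axis now parallel to the spindle, perhaps a few mm to its left (205 against 210 px at row 275). I'll check the edges numerically.

Run:
```python
from fit import *
d=load('s3'); im=cv2.imread('pics/s3.png').astype(int)
H=hull(d,np.array([*SP,178.]),np.array([0,0,1.]),100,27); S=hull(d,np.array([*SP,64.]),np.array([0,0,1.]),88,18)
for v in [137,139,141,143,145,147,149,151,153,155,157,159]+[168,171,174,177,180]:
    h=S if v>165 else H; a,b=width_at(h,v); e=[edges(im.astype('uint8'),v,int(x)-4,int(x)+5) for x in(a,b)]
    print(v,round(a,1),round(b,1),np.round(e-np.array([a,b]),2))
print('px/mm',proj(d,[SP[0]+.79,SP[1]-.61,120])-proj(d,[*SP,120]))
```

```text
137 264.1 279.8 [ 2.73 -0.37]
139 264.3 279.9 [0.03 0.34]
141 264.5 280.1 [ 0.67 -0.2 ]
143 264.7 280.2 [ 1.55 -0.39]
145 264.9 280.3 [-1.45 -0.58]
147 265.1 280.5 [-2.96 -0.71]
149 265.2 280.6 [-1.81 -0.76]
151 265.4 280.8 [-0.23 -0.85]
153 265.6 280.9 [-0.18 -0.68]
155 265.8 281.0 [-0.22 -0.8 ]
157 266.0 281.2 [-0.28 -0.93]
159 266.2 281.3 [ 0.04 -1.09]
168 269.5 279.4 [ 0.14 -0.04]
171 269.8 279.7 [ 0.17 -0.24]
174 270.1 279.9 [ 0.26 -0.13]
177 270.3 280.1 [-0.9   0.56]
180 270.6 280.3 [-0.2  0.1]
px/mm [ 0.2765298 -0.0211214]
```

Run:
```python
from h import *; from par import *
d=snap('top','t3'); u=proj(d,[*SP,228]); print(u, proj(d,[*SP,109]), 'px per x,y mm',proj(d,[SP[0]+1,SP[1],228])-u,proj(d,[SP[0],SP[1]+1,228])-u)
U,V=int(u[0])-14,int(u[1])-14
print('origin',U,V); print(d['img'][V:V+30,U:U+28,2]); 
a=cv2.imread('pics/top1.png'); print(a[207:226,238:259,2])
```

```text
[238.98935373 208.96440476] [246.26869351 216.11472533] px per x,y mm [ 0.00656868 -0.3948262 ] [-0.3996026   0.00361309]
origin 224 194
[[130 132 130 128 126 126 124 124 124 124 129 127 128 123 126 129 130 128
  128 127 128 127 128 124 123 125 127 125]
 [130 130 127 128 124 131 129 125 126 125 127 129 124 108 115 121 126 128
  129 127 125 128 127 127 123 127 124 123]
 [129 130 129 127 126 129 125 127 124 124 111 120 119 111 110 113 114 119
  121 127 126 127 126 125 121 123 124 122]
 [129 130 127 128 128 126  99 113 119 112 111 110 112 111 111 112 110 111
  113 115 124 128 129 126 126 126 126 121]
 [128 124 108 113 118 118 104 110 111 108 110 110 112 109 111 111 110 111
  105  97 121 127 128 126 127 127 125 125]
 [119 117 112 111 112 113 111 111 113 114 112 109 111 113 117 123 125 126
  123 118 118 122 127 126 127 127 128 127]
 [112 114 113 109 111 110 111 109 107 110 113 115 123 130 129 121 113 114
   98 129 126 131 124 124 124 124 125 127]
 [110 109 109 111 112 110 109 108 110 109 117 128 129 115 112 108  90  91
  104 110  96 116 127 126 117 120 118 121]
 [112 112 112 110 110 107 1
[... 3539 characters left out ...]
8  55 110 118 120 118 118 117 115 119 117 118 114  82  33  21
   23  21  10]
 [ 10   7  15  39  94 112 116 116 118 117 117 119 120 118 100  57  30  20
   20  24  16]
 [ 10  14  15  22  62  99 116 117 119 116 117 115 116 104  66  33  23  23
   21  21  18]
 [ 15  12  15  12  28  61  96 112 115 114 113 113  95  62  36  25  21  25
   25  22  18]
 [ 15   8  11  15  15  25  45  66  72  80  73  70  52  33  24  19  21  20
   24  21  11]
 [  9  12   7  11  12  11  18  25  35  40  33  29  28  22  20  26  24  18
   25  22  11]
 [  9  16  12  13  15  15  15   6  14  22  23  20  24  24  23  23  24  21
   24  14  10]
 [ 10  11  10  15   8  14   8  16   9  12  22  21  22  21  23  23  17  21
   17  16  12]]
```

Comparing the views:

| Measurement | Result |
|---|---|
| Top view, roll bore centre | (240.4,209.0) |
| Top view, spindle (top1) | (247.25,216.0) |
| Offset at grasp height | about 0.7 mm sideways |
| Droop correction | about 0.028 rad too much |

I'll correct both, then descend slowly while watching the force.

```bash
cat > down.py <<'E'
from corr import *
h=np.array([np.cos(AZ),np.sin(AZ),0]); e=np.array([-h[1],h[0],0])
def rep(t,f0): print(t,robot.current_t(),robot.current_tcp_pos().round(2),(robot.current_contact_force()-f0).round(2),robot.current_ft_torque().round(2),round(robot.current_gripper_width()*93,2))
E
python3 - <<'E'
from down import *
O=robot.current_eef_rot(); P,On=corrected(O,np.array([0,0,1.])+.028*h,19.3,172)
P=P+.7*e; robot.move_linear(P,On,speed=30); robot.sleep(.3); f0=robot.current_contact_force(); rep('start',f0); print(P)
s=robot.move_linear(P-[0,0,22],speed=15,f_stop=6); rep(s,f0); print('zc',172-(P[2]-robot.current_tcp_pos()[2]))
E
```

```text
start 20.8667 [559.15 177.12 181.89] [0. 0. 0.] [0.57 0.41 0.  ] 54.39
[559.0601414  177.13316286 181.646002  ]
False 22.4833 [559.09 177.15 159.76] [ 0.79  0.82 -1.7 ] [0.64 0.43 0.02] 54.01
zc 150.1152852637187
```

Run:
```python
from down import *
f0=np.zeros(3); p=robot.current_tcp_pos(); rep('s',f0)
for dz,fs in((-40,8),(-38,8)):
    s=robot.move_linear(robot.current_tcp_pos()+[0,0,dz],speed=20,f_stop=fs); rep(s,f0); print('zc',150.1+robot.current_tcp_pos()[2]-p[2])
    if s: break
```

```text
s 22.4833 [559.09 177.15 159.76] [ 1.    0.69 -2.55] [0.64 0.43 0.02] 54.01
False 24.625 [559.11 177.17 119.87] [-0.93 -0.66 -1.48] [0.64 0.38 0.03] 54.44
zc 110.2092158890724
False 26.6667 [559.15 177.2   81.98] [ 0.41  0.7  -1.39] [ 0.56  0.44 -0.03] 54.5
zc 72.31768739335246
```

Run:
```python
from down import *
f0=np.zeros(3)
s=robot.move_linear(robot.current_tcp_pos()+[0,0,-6],speed=10,f_stop=5); rep(s,f0)
robot.move_gripper(.85); rep('open',f0)
z=R.from_euler('xyz',robot.current_eef_rot()).as_matrix()[:,2]
robot.move_linear(robot.current_tcp_pos()-150*z,speed=100); robot.sleep(.3); rep('back',f0)
w=snap('wrist','w9'); s=snap('side','s9')
cc=cv2.resize(s['img'][130:220,240:420],None,fx=2.2,fy=2.2,interpolation=cv2.INTER_CUBIC)
cv2.imwrite('pics/c9.png',np.hstack([cv2.copyMakeBorder(cc,0,400-cc.shape[0],0,0,0),w['img'][:,120:520]]))
```

```text
True 27.1167 [559.22 177.19  78.19] [-0.72  1.78  5.03] [-0.06  0.12 -0.01] 54.43
open 27.7417 [558.69 176.96  77.05] [-0.1  -0.43 -0.24] [ 0.4   0.43 -0.04] 78.9
back 29.6917 [499.22 291.4  153.21] [-0.16 -0.09 -0.04] [ 0.39  0.32 -0.01] 79.18
```

View pics/c9.png

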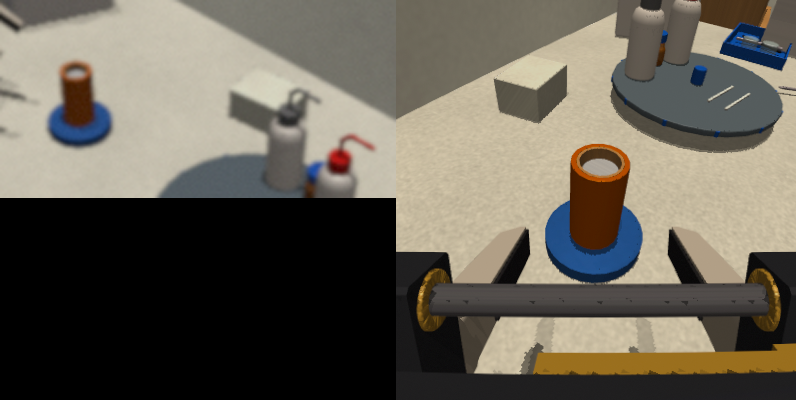

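The roll is upright around the spindle with its lower end on the foot (wrist crop: rim at (600,162), base at (595,240)). The bottles and jar are standing, and the gripper is clear.

```bash
python3 -c "
from bench import robot
print(robot.hand_in())"
```

```text
the job is handed in; nothing more can be done
None
```

The roll is home on the stand spindle and released, the bottles and jar are still standing on the carousel, and I handed the job in at about 30 s; no verdict was returned.

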